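# Load the file-handle carrier and hang it on the rack

## Task

Lay the loose wooden file handle flat in the empty lane of the green carrier while it stands on the bench, brass ferrule towards the carrier's yellow end like the handle already packed. Then lift the carrier by its bar and hang it on the rack, the bar resting on both prongs behind their upturned tips, level and still, both handles still in their lanes. Mind the lamp above the prongs, which leaves no room for an upright gripper, and leave the other things on the bench where they are.

Things in the scene. Friction and masses are not known exactly. Their poses are not given: they have to be found in the camera images.
- loose: Loose file handle to be packed: light wooden octagonal bar, 26 mm across flats, 80 mm long, with a brass ferrule (20 mm diameter, 20 mm long) on one end; 100 mm overall, 60 g. Origin on its axis at mid length, 13 mm above what it lies on; its x axis points along it to the ferrule. It may lie on any of its flats.
- loose_ferrule (a point): Centre of the brass end face of the loose handle, 50 mm along +x from its origin.
- packed: An identical file handle (same frame) already packed in the carrier's far lane, its ferrule towards the yellow end.
- packed_ferrule (a point): Centre of the brass end face of the packed handle.
- carrier: Green steel tray, 160 (x) by 160 (y) mm, 0.4 to 0.65 kg; walls 34 mm high, 4 thick, floor 4 thick. A rib along y at x = 0 (4 thick, top 24 mm above the underside) parts it into two lanes 74 mm wide, 152 long: the empty one centred at x = -39 mm (robot side), the packed one at x = +39. Its +y end is yellow. A bail with a bar stands over it (see bar). Origin: centre of the underside.
- bar (a point): Middle of the carrier's bar, on its axis, 104 mm above the underside. The bar is straight, level, steel, 10 mm in diameter, along the carrier's y, joined rigidly to the tray by 10 mm uprights at y = +-81 mm, x = 0. Axes as the carrier's.
- rack: Fixed blue open frame holding two prongs (see seat) that point to its -x, towards the robot. Above them a white lamp batten, 350 mm long in y, spans x = 12 to 52 mm, underside 400 mm above the bench. Posts 20 mm square at x = 110, y = +-165 mm; feet 12 mm high reach to x = -20 mm at y = +-165. Origin on the bench under the seat.
- seat (a point): Resting place of the bar's middle: halfway between the prongs, 250 mm above the bench; axes as the rack's. Prongs: 10 mm steel rods at y = +-40 mm, from a crossbar at x = 112 nearly level to x = -12 mm (axis 10 mm below this point), then up at 45 degrees to red tips at x = -36 mm, tops 273 mm above the bench.
- stone: Bystander: terracotta-coloured sharpening stone, 60 x 25 x 16 mm, long in x. Origin: centre of the underside.
- tin: Bystander: closed red tin, 90 mm across, 110 mm high. Origin: centre of the underside.
- oil: Bystander: amber oil bottle, 60 mm across, 180 mm high. Origin: centre of the underside.
- hammer: Bystander: hammer lying on the bench at the left.
- spanner: Bystander: spanner lying on the bench at the right.

How it is judged:
On the way:
1. the loose handle lies flat in the carrier's front lane, ferrule towards the yellow end, let go, while the carrier stands on the bench (x of loose in the frame of carrier between -0.076 and -0.008 m and y of loose in the frame of carrier between -0.045 and 0.045 m and z of loose in the frame of carrier between 0 and 0.027 m and y of loose_ferrule in the frame of carrier above 0.01 m and angle between the x axis of loose and the y axis of carrier, either way round below 0.5 rad and contact force between loose and the fingers below 0.3 N and height (world z) of carrier below 0.01 m and angle between carrier's own z axis and vertical below 0.05 rad and linear speed of loose below 0.05 m/s), for 0.2 s.
At the end, for the whole second after the job is handed in: Bar on both prongs behind the tips (from seat: -28..50 mm along, 40 mm sideways, -7..15 mm high, square within 0.2 rad); carrier level within 0.3 rad, still, let go. Each handle flat in its own lane (45 mm from mid length, 0.5 rad), ferrule to the yellow end (x of bar in the frame of seat between -0.028 and 0.05 m and y of bar in the frame of seat between -0.04 and 0.04 m and z of bar in the frame of seat between -0.007 and 0.015 m and angle between the y axis of carrier and the y axis of rack, either way round below 0.2 rad and angle between carrier's own z axis and vertical below 0.3 rad and contact force between carrier and rack above 2 N and contact force between each of carrier, loose and the fingers below 0.3 N and x of loose in the frame of carrier between -0.076 and -0.008 m and y of loose in the frame of carrier between -0.045 and 0.045 m and z of loose in the frame of carrier between 0 and 0.027 m and y of each of loose_ferrule, packed_ferrule in the frame of carrier above 0.01 m and angle between the x axis of each of loose, packed and the y axis of carrier, either way round below 0.5 rad and x of packed in the frame of carrier between 0.008 and 0.076 m and y of packed in the frame of carrier between -0.045 and 0.045 m and z of packed in the frame of carrier between 0 and 0.027 m and linear speed of carrier below 0.08 m/s and angular speed of carrier below 0.6 rad/s); the robot touches nothing.
It fails at once if the stone is moved by more than 30 mm (distance of stone from where it was at the start of the episode above 0.03 m).
It fails at once if the tin is moved by more than 30 mm (distance of tin from where it was at the start of the episode above 0.03 m).
It fails at once if the oil is moved by more than 30 mm (distance of oil from where it was at the start of the episode above 0.03 m).
It fails at once if the hammer is moved by more than 30 mm (distance of hammer from where it was at the start of the episode above 0.03 m).
It fails at once if the spanner is moved by more than 30 mm (distance of spanner from where it was at the start of the episode above 0.03 m).
It also fails if it takes over 64 s, if anything falls off the work surface, if the arm or the gripper's body presses on something with over 40 N, if the wrist force passes 120 N, or if a joint passes its speed limit or range.

## Robot

A 6-joint arm with a two-finger parallel gripper is mounted at the origin on the work surface. World frame = base frame: x ahead of the robot, y to its left, z up, the work surface at z = 0. Lengths are in m, angles in rad, forces in N, time in s.
With the tool pointing down it reaches from about 0.35 to 0.8 m from the base axis. Payload 7.3 kg.
Tool frame: the origin (TCP) lies on the centre line of the jaws, within the pads' length; the fingertips stand 22 mm ahead of it and the grasp point (between the pads) lies 3 mm ahead of it; z points along the fingers, x is the direction in which the jaws open and shut, and the axes are right-handed (so a half turn about z gives the same grasp; the last joint's range is limited). The gripper opens to 85 mm and grips with 20 to 120 N. Pads are 22 mm wide; open, the fingers measure 114 mm over their backs; the gripper's body (76 mm by 85 mm) begins 54 mm behind the grasp point. The pads swing forward as they close: fully open they stand 13 mm farther back than shut.
Start: joints at [-1.323, 0.342, 1.524, -0, 1.275, -0.146], TCP at [0.201, -0.485, 0.253] pointing down, gripper open.
Joint ranges: [-2.53, 2.53], [-0.77, 2.02], [0.04, 2.7], [-1, 4.14], [0.28, 2.66], [-3.11, 3.11]. Speed limits (rad/s): [2.57, 2.57, 3.14, 3.14, 3.14, 3.14].

## Interface

Orientations are given as a rotation vector (axis times angle).
In Python, from station import sensors, optics, job, look_for gives the robot as it stands.
- The arm moves only by the shell command python3 -m jog 'ROWS' [FORCE]. ROWS is a JSON object of lists of equal length, an entry for each row: "linear": the shift along the tool's x, y, z in m, a list of three; "rotation": the turn, a rotation vector about the tool's x, y, z in degrees, a list of three; "gripper": the finger opening in m, from 0 to 0.0854. A call has 1 to 20 rows; each row is the pose to reach, as a shift and turn from the pose commanded when the call began, along the tool's axes at that moment; what a row does not reach only later rows make up. A row lasts 1/10 s, in which the tool goes at most 50 mm and 8.59 degrees, less where a joint would pass 70% of its speed; a pose out of reach is approached as far as the arm can. A call with a gripper value outside its range is refused whole. The fingers move at their own pace and stop on an object; FORCE is the grip in N (left out, the last holds). Time passes only in rows, so rows that repeat a pose let the fingers close. It gives the time, the measured TCP pose, the force and the opening at its end, in the units of the state.
- sensors.sense(): the state, without advancing time (a new reading comes with each control period).
- optics.read_camera(name): name is "scene" or "top" or "wrist"; returns (picture, depth): 400x640x3 uint8, red, green, blue; 400x640 float32, m along the optical axis (not along the pixel's ray), 0 where there is no reading.
- optics.camera_info(name): a dict with "camera_matrix" (3x3 intrinsics, pixels), "R" (3x3) and "t" (3): a world point X has camera coordinates R X + t. Camera axes: x right, y down, z forward; pixel columns grow to the right and rows downward; lengths in m; the calibration is good to about 2 mm. A picture is of the moment at which its call begins: read the wrist's pose just before it. camera_info takes no time and is no camera call; for the wrist camera it gives the pose at the moment of the call.
- job.job_done(): hands the job in, once; it reports no verdict.
Trained networks look in the newest picture that a camera, given by its name, has taken for a name from the list of things; names that differ only in an ending like _2 or _b are one class to them, and where a whole thing is asked for, a point or a joint stands for the part that bears it (a point fixed in the world has none). Each returns a list of dicts, best first, with "p" (0 to 1); they miss things now and then, are a little off and sometimes report something else, mostly with a low value. They report only what shows in the picture. A call takes as long as a camera call.
- look_for(camera, thing): "box" ([left, top, right, bottom] in pixels, round what is visible of it).
The state is a dict: "t": time; "q": joint angles; "joint_vel": joint speeds; "effort": joint torques, N m; "tool_pos": TCP position; "eef_rot": TCP orientation; "wrist_force": force on the tool from outside, world axes, zero at the start; "ft_torque": the same for the moment, N m; "finger_gap": finger opening in m.
Only numpy, scipy, OpenCV 4.12 (cv2) and the standard library are available. Lean on these libraries where they do the work, as an engineer would, in place of code of your own. Each camera call takes 0.05 s, during which the arm holds its last target. There are 200 camera calls.

## Working session

There is one attempt and no reset: what is moved stays moved. The work goes in short steps, Python scripts to look and compute and a shell command to move; the robot and the scene stay as the last step left them, time stands still between calls to the robot, and variables do not carry over. Pictures are saved under pics/ and viewed, on a budget of 10 in all, crops included, one or two more only if the job needs it, and the job is handed in when it is done.

```bash
ls; mkdir -p pics; python3 - <<'E'
from station import sensors, optics, look_for
import cv2, numpy as np
print(sensors.sense())
ims=[]
for c in ("scene","top"):
    p,d=optics.read_camera(c); np.savez(f"/tmp/{c}.npz",p=p,d=d)
    cv2.imwrite(f"pics/{c}0.png",p[:,:,::-1]); i=optics.camera_info(c)
    print(c,i["camera_matrix"].tolist(),i["R"].tolist(),i["t"].tolist())
    for n in ("loose","loose_ferrule","packed","carrier","bar","rack","stone","tin","oil"):
        print(n,[( [int(v) for v in r["box"]],round(r["p"],2)) for r in look_for(c,n)[:2]])
E
```

```text
pics
{'t': 0.0, 'q': array([-1.32301135e+00,  3.42735445e-01,  1.52501928e+00, -9.73294631e-06,
        1.27537711e+00, -1.45999570e-01]), 'joint_vel': array([ 6.45413178e-04,  1.02612470e-05, -4.39674250e-04,  9.03444074e-04,
       -4.67140536e-05, -1.22838755e-03]), 'effort': array([-1.09589553e-03, -4.33682764e+01, -2.46011531e+01, -4.04932116e-04,
        7.82613672e-03,  2.60894240e-06]), 'tool_pos': array([ 0.20136373, -0.48445637,  0.25261853]), 'eef_rot': array([-2.61223546e+00,  1.74338460e+00,  1.80356410e-03]), 'wrist_force': array([-0.41793583, -0.27149433, -0.06695066]), 'ft_torque': array([-0.00264802, -0.01398067,  0.01483038]), 'finger_gap': 0.08543515463030515}
scene [[369.81944958209453, 0.0, 315.1951243048356], [0.0, 369.81944958209453, 199.88986054670997], [0.0, 0.0, 1.0]] [[0.620413594116483, 0.7842638909635546, -0.00413782142842253], [0.45219932017977643, -0.36202547738953583, -0.8151400668289022], [-0.6407829172695039, 0.5038528585327113, -0.579249125924243]] [-0.320245495391125, -0.07282453636437711, 1.41203972515622]
loose [([259, 239, 286, 256], 0.61)]
loos
[... 370 characters left out ...]
0, 254], 0.62)]
top [[484.1084212928161, 0.0, 314.0485283977785], [0.0, 484.1084212928161, 197.0666232161384], [0.0, 0.0, 1.0]] [[0.0036361950025834383, -0.9999737786874213, -0.0062625892012417705], [-0.9886910746807381, -0.0026561117650392525, -0.14994300222730889], [0.1499224363881215, 0.006736988043031006, -0.9886748080433515]] [0.05925875827195944, 0.504222854416757, 1.6237256660712085]
loose [([354, 205, 365, 232], 0.76)]
loose_ferrule [([356, 207, 367, 229], 0.73)]
packed []
carrier [([250, 187, 303, 239], 0.84)]
bar [([251, 184, 303, 241], 0.76)]
rack [([326, 78, 470, 189], 0.71)]
stone [([326, 79, 467, 187], 0.26)]
tin [([202, 151, 234, 183], 0.69)]
oil [([243, 132, 265, 153], 0.92)]
```

View pics/scene0.png

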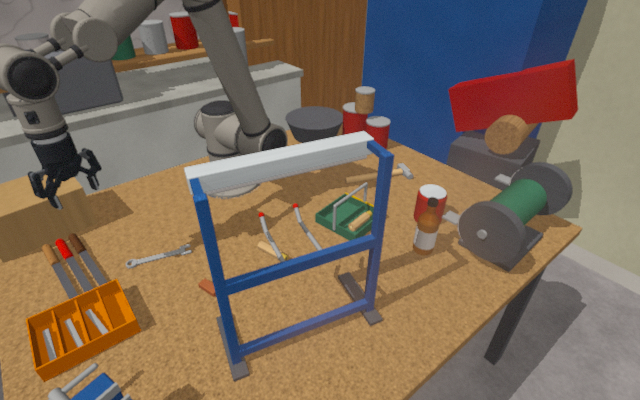

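View pics/top0.png

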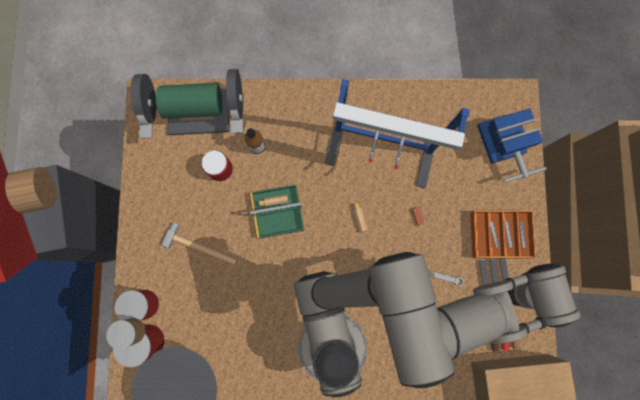

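The scene picture shows the rack in front. In the top picture the loose handle is near (360,217), the carrier near (277,212) with its yellow end to the left (+y), and the rack is yawed with its prong tips at about (372,158) and (398,165). Next I measure with depth.

```bash
cat > h.py <<'E'
import numpy as np, cv2
from station import sensors, optics, look_for
from scipy.spatial.transform import Rotation as Rn
def cloud(c,d,i):
    K,R,t=i["camera_matrix"],np.array(i["R"]),np.array(i["t"])
    v,u=np.mgrid[:d.shape[0],:d.shape[1]]
    P=np.stack([(u-K[0][2])/K[0][0]*d,(v-K[1][2])/K[1][1]*d,d],-1)
    W=(P-t)@R; W[d<=0]=np.nan; return W
def px(i,u,v,z):
    K,R,t=np.array(i["camera_matrix"]),np.array(i["R"]),np.array(i["t"])
    r=R.T@np.linalg.inv(K)@[u,v,1]; o=-R.T@t
    return o+r*(z-o[2])/r[2]
def proj(i,X):
    K,R,t=np.array(i["camera_matrix"]),np.array(i["R"]),np.array(i["t"])
    p=K@(R@np.asarray(X,float)+t); return p[:2]/p[2]
def rect(P):
    (c,s,a)=cv2.minAreaRect(P[:,:2].astype(np.float32)*1000); return np.round(c,1),np.round(s,1),round(a,1),len(P)
E
python3 - <<'E'
from h import *
z=np.load("/tmp/top.npz"); i=optics.camera_info("top"); W=cloud("top",z["d"],i); p=z["p"].astype(int)
def roi(a,b,c,d): return W[b:d,a:c].reshape(-1,3),p[b:d,a:c].reshape(-1,3)
P,C=roi(325,95,475,155)
m=(P[:,2]>.40)&(P[:,2]<.5)&(C.min(1)>140); print("lamp",rect(P[m]),np.median(P[m,2]))
for c in("top","scene"):
    z=np.load(f"/tmp/{c}.npz"); ii=optics.camera_info(c);V=cloud(c,z["d"],ii);q=z["p"].astype(int)
    m=(q[...,0]>150)&(q[...,1]<80)&(q[...,2]<80)&(V[...,2]>.2)&(V[...,2]<.3)&(V[...,0]>.3)
    n,l,s,ce=cv2.connectedComponentsWithStats(m.astype(np.uint8))
    for k in range(1,n): print(c,"red",s[k].tolist(),np.nanmedian(V[l==k],0).round(3))
P,C=roi(345,195,375,240); m=(P[:,2]>.012)&(P[:,2]<.04); print("loose",rect(P[m]),np.median(P[m,2]))
P,C=roi(240,175,315,250); m=(P[:,2]>.02)&(P[:,2]<.045)&(C[:,1]>C[:,0]+15); print("carrier green",rect(P[m]))
m=(P[:,2]>.085)&(P[:,2]<.13); print("bar",rect(P[m]),P[m].mean(0))
m=(P[:,2]>.0)&(P[:,2]<.06)&(C[:,0]>150)&(C[:,1]>120)&(C[:,2]<60); print("yellow",rect(P[m]))
for n,r in dict(stone=(408,204,430,228),tin=(195,145,240,190),oil=(240,122,270,158)).items():
    P,C=roi(*r); m=P[:,2]>(.008 if n=="stone" else .05); print(n,rect(P[m]))
i=optics.camera_info("wrist"); s=sensors.sense(); R=Rn.from_rotvec(s["eef_rot"]).as_matrix()
cw=-np.array(i["R"]).T@np.array(i["t"]); print("wristcam in tool",R.T@(cw-s["tool_pos"]),(np.array(i["R"])@R).round(3).tolist(),i["camera_matrix"][0][0])
print(R.round(3).tolist())
im=cv2.imread("pics/top0.png"); cv2.imwrite("pics/crop1.png",cv2.resize(im[120:260,200:440],None,fx=3.3,fy=3.3,interpolation=cv2.INTER_CUBIC))
E
```

```text
lamp (array([ 637.6, -164.6]), array([348.8,  42.6]), 75.7, 1862) 0.44465343577685235
top red [370, 159, 2, 3, 6] [ 0.58  -0.108  0.275]
top red [396, 165, 3, 3, 7] [ 0.562 -0.186  0.273]
scene red [469, 74, 43, 11, 129] [0.369 1.052 0.27 ]
scene red [293, 203, 5, 5, 19] [ 0.584 -0.109  0.27 ]
scene red [259, 212, 5, 5, 18] [ 0.565 -0.187  0.27 ]
loose (array([ 446.8, -101.7]), array([ 61.1, 118.3]), 77.7, 209) 0.023146007725756357
carrier green (array([456.8, 186.4]), array([158.5, 151.9]), 10.6, 168)
bar (array([455.5, 186.6]), array([ 11.9, 169.6]), 10.8, 160) [0.45578021 0.18643078 0.10684605]
yellow (array([0., 0.]), array([0., 0.]), 0.0, 0)
stone (array([ 441.6, -299.6]), array([44.6, 76.5]), 79.1, 132)
tin (array([606.7, 390.9]), array([86. , 88.1]), 61.2, 640)
oil (array([699.7, 280.1]), array([96.6, 58.5]), 61.5, 382)
wristcam in tool [-0.00021224 -0.07816386 -0.12077872] [[1.0, 0.0, 0.001], [-0.0, 0.953, -0.302], [-0.001, 0.302, 0.953]] 359.1900688707366
[[0.384, -0.923, 0.0], [-0.923, -0.384, -0.0], [0.0, -0.0, -1.0]]
```

View pics/crop1.png

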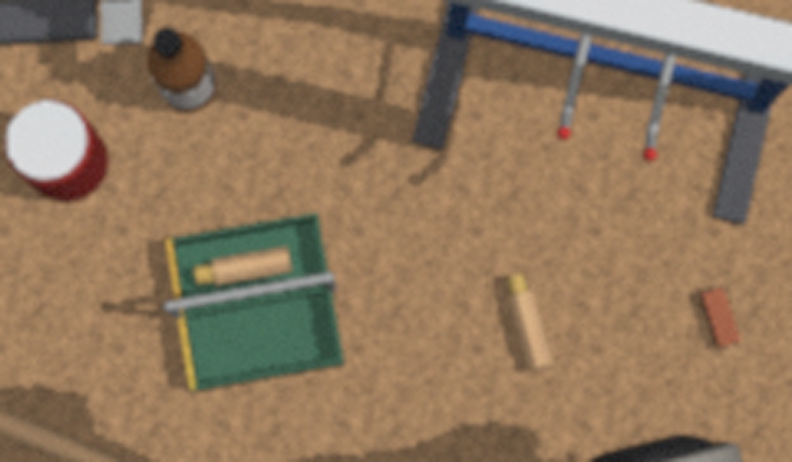

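Top crop: the handle's ferrule is at the top (517,283), so it points roughly +x. The carrier's yellow end is at left (175,310). Estimates:

| Thing | Position (m) | Yaw |
|---|---|---|
| seat | (0.607, -0.157) | -14° |
| carrier | (0.456, 0.187) | +10.6° |

Next I go above the loose handle.

```bash
cat >> h.py <<'E'
def orient(yaw,tilt):
    "tool x along azimuth yaw-ish (jaw), tool z down tilted towards azimuth yaw by tilt (deg)"
    return (Rn.from_euler('z',yaw,degrees=True)*Rn.from_euler('y',-tilt,degrees=True)*Rn.from_matrix(np.diag([1,-1,-1]))).as_matrix()
def to(pos,Rt,ahead=0.):
    "shift/turn to bring the point 'ahead' m in front of the TCP to pos"
    s=sensors.sense(); R=Rn.from_rotvec(s["eef_rot"]).as_matrix()
    tcp=np.asarray(pos)-Rt[:,2]*ahead
    print("lin",(R.T@(tcp-s["tool_pos"])).round(4).tolist(),"rot",np.degrees(Rn.from_matrix(R.T@Rt).as_rotvec()).round(2).tolist(),"t",s["t"],"q",s["q"].round(2).tolist())
E
python3 -c "
from h import *
to([.447,-.102,.2],orient(-75,0))"
python3 -m jog '{"linear":[[-0.05,-0.08,0.01],[-0.1,-0.15,0.02],[-0.15,-0.22,0.03],[-0.2,-0.3,0.04],[-0.26,-0.374,0.05],[-0.26,-0.374,0.05],[-0.26,-0.374,0.05],[-0.26,-0.374,0.05],[-0.26,-0.374,0.05],[-0.26,-0.374,0.05],[-0.26,-0.374,0.05],[-0.26,-0.374,0.05]],"rotation":[[0,0,2],[0,0,4],[0,0,6],[0,0,8],[0,0,8],[0,0,8],[0,0,8],[0,0,8],[0,0,8],[0,0,8],[0,0,8],[0,0,8]],"gripper":[0.06,0.06,0.06,0.06,0.06,0.06,0.06,0.06,0.06,0.06,0.06,0.06]}' 30
cat > near.py <<'E'
from h import *
i=optics.camera_info("wrist"); p,d=optics.read_camera("wrist"); W=cloud("wrist",d,i)
cv2.imwrite("pics/near1.png",p[:,:,::-1])
P=W.reshape(-1,3); C=p.reshape(-1,3).astype(int)
m=(P[:,2]>.006)&(P[:,2]<.035)&(np.hypot(P[:,0]-.447,P[:,1]+.102)<.085)
print(rect(P[m]),np.percentile(P[m,2],[5,50,95]))
c=P[m][:,:2].mean(0); u,s,v=np.linalg.svd(P[m][:,:2]-c); a=v[0]*np.sign(v[0,0]); t=(P[m][:,:2]-c)@a; n=(P[m][:,:2]-c)@[-a[1],a[0]]
print("yaw",np.degrees(np.arctan2(a[1],a[0])),"mid",c+a*(t.max()+t.min())/2+np.array([-a[1],a[0]])*(n.max()+n.min())/2,t.ptp() if hasattr(t,'ptp') else np.ptp(t),np.ptp(n))
for s in (1,-1): k=m.copy(); k[m]=s*t>.035; print(s,np.median(C[k],0))
E
python3 near.py
```

```text
lin [-0.2593, -0.3736, 0.0533] rot [-0.0, -0.0, 7.56] t 1.0 q [-1.32, 0.34, 1.52, 0.0, 1.28, -0.15]
t: 2.2
tool_pos: [0.4468, -0.1019, 0.2033]
eef_rot: [2.485, -1.922, 0.0]
wrist_force: [0.4, -0.3, -0.1]
finger_gap: 0.0599
(array([438.5, -93.9]), array([100.5,  26. ]), 15.3, 3157) [0.01823063 0.02361482 0.0268191 ]
yaw 15.282947848927103 mid [ 0.43854746 -0.09390729] 0.10050790980550589 0.026014951460449486
1 [172. 149.  87.]
-1 [191. 163. 125.]
```

```bash
python3 -c "
from h import *
to([.4385,-.0939,.026],orient(-74.7,0))"
```

```text
lin [-0.0103, 0.0058, 0.1774] rot [0.01, -0.03, -0.81] t 2.25 q [-0.39, 0.27, 1.78, -0.0, 1.09, 0.93]
```

```bash
python3 -m jog '{"linear":[[-0.01,0.006,0.05],[-0.01,0.006,0.1],[-0.01,0.006,0.14],[-0.01,0.006,0.165],[-0.01,0.006,0.177],[-0.01,0.006,0.177],[-0.01,0.006,0.177],[-0.01,0.006,0.177],[-0.01,0.006,0.177],[-0.01,0.006,0.177],[-0.01,0.006,0.177]],"rotation":[[0,0,-0.8],[0,0,-0.8],[0,0,-0.8],[0,0,-0.8],[0,0,-0.8],[0,0,-0.8],[0,0,-0.8],[0,0,-0.8],[0,0,-0.8],[0,0,-0.8],[0,0,-0.8]],"gripper":[0.06,0.06,0.06,0.06,0.06,0.06,0,0,0,0,0]}' 30
python3 -m jog '{"linear":[[0,0,0],[0,0,0],[0,0,-0.05],[0,0,-0.1],[0,0,-0.15],[0,0,-0.15]],"rotation":[[0,0,0],[0,0,0],[0,0,0],[0,0,0],[0,0,0],[0,0,0]],"gripper":[0,0,0,0,0,0]}'
python3 -c "
from h import *
to([.38,.14,.2],orient(10.6,0))
to([.38,.14,.2],orient(10.6,18))"
```

```text
t: 3.35
tool_pos: [0.4394, -0.0937, 0.0275]
eef_rot: [-2.499, 1.904, -0.004]
wrist_force: [-2.0, -3.7, 7.8]
finger_gap: 0.025
t: 3.95
tool_pos: [0.442, -0.0941, 0.1828]
eef_rot: [-2.496, 1.902, -0.02]
wrist_force: [0.7, -0.1, -1.4]
finger_gap: 0.0251
lin [-0.242, -0.0025, -0.0191] rot [-0.15, -0.83, -85.21] t 3.95 q [-0.38, 0.28, 1.83, 0.0, 1.02, 0.92]
lin [-0.242, -0.0025, -0.0191] rot [13.22, 13.71, -84.44] t 3.95 q [-0.38, 0.28, 1.83, 0.0, 1.02, 0.92]
```

```bash
python3 -c "
from h import *
to([.40,.14,.25],orient(10.6,0))"
```

```text
lin [-0.2363, -0.0224, -0.0689] rot [-0.15, -0.83, -85.21] t 3.95 q [-0.38, 0.28, 1.83, 0.0, 1.02, 0.92]
```

```bash
python3 -m jog '{"linear":[[-0.02,0,-0.03],[-0.05,-0.005,-0.06],[-0.1,-0.01,-0.069],[-0.13,-0.015,-0.069],[-0.16,-0.02,-0.069],[-0.19,-0.022,-0.069],[-0.22,-0.022,-0.069],[-0.236,-0.022,-0.069],[-0.236,-0.022,-0.069],[-0.236,-0.022,-0.069],[-0.236,-0.022,-0.069],[-0.236,-0.022,-0.069],[-0.236,-0.022,-0.069]],"rotation":[[0,0,-8.5],[0,0,-17],[0,0,-25.5],[0,0,-34],[0,0,-42.5],[0,0,-51],[0,0,-59.5],[0,0,-68],[0,0,-76.5],[0,0,-85],[0,0,-85],[0,0,-85],[0,0,-85]],"gripper":[0,0,0,0,0,0,0,0,0,0,0,0,0]}'
python3 - <<'E'
from h import *
i=optics.camera_info("wrist"); p,d=optics.read_camera("wrist"); W=cloud("wrist",d,i)
np.savez("/tmp/w2.npz",p=p,d=d,W=W)
cv2.imwrite("pics/near2.png",p[:,:,::-1]); P=W.reshape(-1,3); C=p.reshape(-1,3).astype(int)
near=np.hypot(P[:,0]-.456,P[:,1]-.187)<.13
m=near&(P[:,2]>.095)&(P[:,2]<.115); print("bar",rect(P[m]),np.percentile(P[m],[5,95],axis=0).round(3).tolist())
m=near&(P[:,2]>.025)&(P[:,2]<.042); print("rim",rect(P[m]))
E
```

```text
t: 5.25
tool_pos: [0.3973, 0.1402, 0.2452]
eef_rot: [3.129, 0.279, -0.0]
wrist_force: [0.4, -0.1, -0.1]
finger_gap: 0.0248
bar (array([457.9, 191. ]), array([ 10.4, 170.6]), 10.4, 3425) [[0.441, 0.119, 0.105], [0.471, 0.268, 0.11]]
rim (array([458.1, 192. ]), array([160.6, 166.9]), 10.4, 6391)
```

View pics/near2.png

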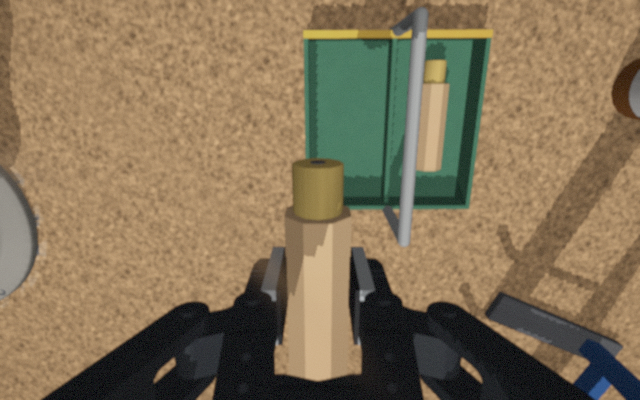

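The wrist picture shows the held handle's ferrule (318,175) pointing to the yellow end (row 35), with the packed handle at (433,115). The bar occupies the space above the lane's edge, so I will approach tilted, along the tool axis.

```bash
python3 -c "
from h import *
c=np.array([.458,.191,0])+Rn.from_euler('z',10.4,degrees=True).apply([-.034,0,.029])
Rt=orient(10.4,25)
to(c-Rt[:,2]*.11,Rt,.0145); to(c,Rt,.0145)"
```

```text
lin [-0.0179, -0.039, 0.1034] rot [0.04, 25.01, -0.18] t 5.3 q [0.16, 0.16, 1.8, -0.0, 1.18, -0.02]
lin [0.0286, -0.0391, 0.2031] rot [0.04, 25.01, -0.18] t 5.3 q [0.16, 0.16, 1.8, -0.0, 1.18, -0.02]
```

```bash
python3 -m jog '{"linear":[[-0.01,0,0],[-0.018,-0.02,0.01],[-0.018,-0.039,0.03],[-0.018,-0.039,0.06],[-0.018,-0.039,0.09],[-0.018,-0.039,0.103],[-0.018,-0.039,0.103],[-0.018,-0.039,0.103]],"rotation":[[0,8,0],[0,16,0],[0,25,0],[0,25,0],[0,25,0],[0,25,0],[0,25,0],[0,25,0]],"gripper":[0,0,0,0,0,0,0,0]}'
python3 -c "
from h import *
c=np.array([.458,.191,0])+Rn.from_euler('z',10.4,degrees=True).apply([-.034,0,.029])
Rt=orient(10.4,25)
to(c,Rt,.0145)"
```

```text
t: 6.1
tool_pos: [0.3736, 0.1757, 0.143]
eef_rot: [-3.016, -0.272, -0.671]
wrist_force: [-0.0, -0.4, -0.2]
finger_gap: 0.0254
lin [-0.0014, 0.0002, 0.1107] rot [0.01, -0.09, -0.09] t 6.1 q [0.28, 0.14, 2.29, -0.16, 0.28, 0.25]
```

```bash
python3 -m jog '{"linear":[[0,0,0.015],[0,0,0.03],[0,0,0.03],[0,0,0.03]],"rotation":[[0,0,0],[0,0,0],[0,0,0],[0,0,0]],"gripper":[0,0,0,0]}'
python3 -c "
from h import *
c=np.array([.458,.191,0])+Rn.from_euler('z',10.4,degrees=True).apply([-.034,0,.029])
to(c,orient(10.4,25),.0145)"
```

```text
t: 6.5
tool_pos: [0.3879, 0.1811, 0.1309]
eef_rot: [-3.03, -0.273, -0.642]
wrist_force: [-0.1, -0.6, -0.0]
finger_gap: 0.025
lin [-0.008, 0.0024, 0.0936] rot [0.34, 1.1, -0.03] t 6.5 q [0.29, 0.2, 2.25, -0.18, 0.28, 0.28]
```

```bash
cat > fit.py <<'E'
from h import *
from scipy.optimize import least_squares
D=[([-1.323,.3427,1.525,0,1.2754,-.146],[.20136,-.48446,.25262],[-2.61223,1.74338,.0018]),
([-.39,.27,1.78,0,1.09,.93],[.4468,-.1019,.2033],[2.485,-1.922,0]),
([-.38,.28,1.83,0,1.02,.92],[.442,-.0941,.1828],[-2.496,1.902,-.02]),
([.16,.16,1.80,0,1.18,-.02],[.3973,.1402,.2452],[3.129,.279,0]),
([.28,.14,2.29,-.16,.28,.25],[.3736,.1757,.143],[-3.016,-.272,-.671])]
s=sensors.sense(); D.append((s["q"],s["tool_pos"],s["eef_rot"]))
def fk(q,p):
    h,a,b,L,d,e,zo=p
    r=lambda ax,v: Rn.from_euler(ax,v).as_matrix()
    R=r('z',q[0]); x=np.array([0,0,h])+R@[e,0,0]
    R=R@r('y',q[1]); x=x+R@[0,d,a]
    R=R@r('y',q[2]); x=x+R@[zo,0,b]
    R=R@r('z',q[3])@r('y',q[4]); x=x+R@[0,0,L]
    return x,R@r('z',q[5])
def res(p): return np.concatenate([fk(np.array(q),p)[0]-t for q,t,_ in D])
if __name__=="__main__":
    o=least_squares(res,[.25,.43,.4,.25,.07,0,0]); print(o.x.round(3),np.abs(o.fun).max()); np.save("/tmp/kin.npy",o.x)
    for q,t,w in D[::2]: print((fk(np.array(q),o.x)[1].T@Rn.from_rotvec(w).as_matrix()).round(2).tolist())
    z=np.load("/tmp/w2.npz")["W"].reshape(-1,3); R=Rn.from_rotvec([3.129,.279,0]).as_matrix(); T=(z-np.array([.3973,.1402,.2452]))@R
    for lo in range(-100,30,10):
        m=(T[:,2]*1000>lo)&(T[:,2]*1000<lo+10)&(abs(T[:,0])<.09)&(abs(T[:,1])<.06)
        if m.sum()>5: print(lo,m.sum(),(T[m,0].min()*1000).round(),(T[m,0].max()*1000).round())
E
python3 fit.py
```

```text
[0.217 0.507 0.377 0.289 0.076 0.001 0.044] 0.00212561997144467
[[-1.0, 0.0, 0.0], [-0.0, -1.0, 0.0], [0.0, 0.0, 1.0]]
[[-1.0, 0.0, -0.0], [-0.0, -1.0, 0.0], [-0.0, 0.0, 1.0]]
[[-1.0, -0.01, -0.0], [0.01, -1.0, 0.0], [-0.0, 0.0, 1.0]]
-70 2382 -59.0 60.0
-60 11521 -60.0 61.0
-50 6459 -54.0 57.0
-40 10046 -50.0 51.0
-30 3355 -46.0 46.0
-20 1565 -31.0 31.0
-10 1254 -25.0 27.0
0 13333 -26.0 27.0
10 991 -25.0 26.0
20 45 -11.0 13.0
```

```bash
cat >> fit.py <<'E'
lo=np.array([-2.53,-.77,.04,-1,.28,-3.11]);hi=np.array([2.53,2.02,2.7,4.14,2.66,3.11])
def ik(pos,Rt,ahead=0,q0=(.2,.2,2,0,.6,.2)):
    p=np.load("/tmp/kin.npy"); t=np.asarray(pos)-Rt[:,2]*ahead; F=np.diag([-1,-1,1])
    def f(q):
        x,R=fk(q,p); return np.r_[(x-t)*5,Rn.from_matrix((R@F).T@Rt).as_rotvec()]
    o=least_squares(f,np.clip(q0,lo+.01,hi-.01),bounds=(lo,hi)); return o.x.round(2).tolist(),np.linalg.norm(o.fun[:3]/5).round(4),np.degrees(np.linalg.norm(o.fun[3:])).round(1)
E
python3 - <<'E'
from fit import *
C=np.array([.458,.191,0]);Z=Rn.from_euler('z',10.4,degrees=True)
for t in (10,15,18,20,25): print("place",t,ik(C+Z.apply([-.04,0,.03]),orient(10.4,t),.0145),ik(C+Z.apply([-.04,0,.03]),orient(10.4,t),.0145,q0=(.2,.2,2,3,.4,-2)))
for t in (0,10,20,30): print("bar",t,ik(C+Z.apply([0,0,.104]),orient(10.4,t),.003))
for t in (0,20,30,40,45): print("seat",t,ik([.597,-.155,.25],orient(-14,t),.003), ik([.58,-.15,.30],orient(-14,t),.003)[1:])
E
```

```text
place 10 ([0.25, 0.47, 2.1, -0.03, 0.4, 0.1], np.float64(0.0), np.float64(0.0)) ([0.25, 0.47, 2.1, -0.03, 0.4, 0.1], np.float64(0.0), np.float64(0.0))
place 15 ([0.26, 0.45, 2.16, -0.08, 0.28, 0.15], np.float64(0.0008), np.float64(0.6)) ([0.26, 0.45, 2.16, -0.08, 0.28, 0.15], np.float64(0.0008), np.float64(0.6))
place 18 ([0.27, 0.45, 2.16, -0.13, 0.28, 0.21], np.float64(0.0046), np.float64(3.1)) ([0.25, 0.52, 2.39, 3.17, 0.28, -3.11], np.float64(0.0171), np.float64(11.5))
place 20 ([0.28, 0.44, 2.16, -0.18, 0.28, 0.27], np.float64(0.007), np.float64(4.8)) ([0.25, 0.51, 2.39, 3.17, 0.28, -3.11], np.float64(0.0145), np.float64(9.8))
place 25 ([0.33, 0.44, 2.16, -0.46, 0.28, 0.59], np.float64(0.0124), np.float64(8.9)) ([0.25, 0.5, 2.39, 3.17, 0.28, -3.11], np.float64(0.0081), np.float64(5.6))
bar 0 ([0.24, 0.46, 1.8, 0.0, 0.88, 0.06], np.float64(0.0), np.float64(0.0))
bar 10 ([0.25, 0.4, 1.94, -0.02, 0.63, 0.08], np.float64(0.0), np.float64(0.0))
bar 20 ([0.26, 0.36, 2.07, -0.07, 0.37, 0.14], np.float64(0.0), np.float64(0.0))
bar 30 ([0.29, 0.34, 2.11, -0.3, 0.28, 0.4], np.float64(0.0079), np.float64(5.8))
seat 0 ([-0.38, 0.51, 1.25, -0.0, 1.38, -0.13], np.float64(0.0), np.float64(0.0)) (np.float64(0.0), np.float64(0.0))
seat 20 ([-0.4, 0.34, 1.58, 0.07, 0.88, -0.2], np.float64(0.0), np.float64(0.0)) (np.float64(0.0), np.float64(0.0))
seat 30 ([-0.42, 0.28, 1.73, 0.15, 0.62, -0.28], np.float64(0.0), np.float64(0.0)) (np.float64(0.0), np.float64(0.0))
seat 40 ([-0.44, 0.24, 1.88, 0.36, 0.35, -0.49], np.float64(0.0), np.float64(0.0)) (np.float64(0.0), np.float64(0.0))
seat 45 ([-0.46, 0.24, 1.93, 0.63, 0.28, -0.77], np.float64(0.0018), np.float64(1.6)) (np.float64(0.0), np.float64(0.0))
```

```bash
python3 - <<'E'
from fit import *
C=np.array([.458,.191,0]);Z=Rn.from_euler('z',10.4,degrees=True); Rt=orient(10.4,14)
c=C+Z.apply([-.049,0,.045])
for k in (.06,0): print(ik(c-Rt[:,2]*k,Rt,.0145)); to(c-Rt[:,2]*k,Rt,.0145)
E
```

```text
([0.26, 0.26, 2.14, -0.04, 0.5, 0.12], np.float64(0.0), np.float64(0.0))
lin [-0.0021, 0.0029, 0.014] rot [0.33, -9.9, -0.06] t 6.5 q [0.29, 0.2, 2.25, -0.18, 0.28, 0.28]
([0.26, 0.41, 2.16, -0.06, 0.32, 0.13], np.float64(0.0), np.float64(0.0))
lin [-0.0124, 0.0025, 0.0731] rot [0.33, -9.9, -0.06] t 6.5 q [0.29, 0.2, 2.25, -0.18, 0.28, 0.28]
```

```bash
python3 -m jog '{"linear":[[-0.002,0.003,0],[-0.002,0.003,0],[-0.002,0.003,0],[-0.002,0.003,0]],"rotation":[[0,-5,0],[0,-10,0],[0,-10,0],[0,-10,0]],"gripper":[0,0,0,0]}'
python3 - <<'E'
from fit import *
C=np.array([.458,.191,0]);Z=Rn.from_euler('z',10.4,degrees=True); Rt=orient(10.4,14)
to(C+Z.apply([-.049,0,.045]),Rt,.0145)
E
```

```text
t: 6.9
tool_pos: [0.3863, 0.1776, 0.1301]
eef_rot: [-3.09, -0.277, -0.38]
wrist_force: [-0.1, -0.7, -0.2]
finger_gap: 0.0247
lin [0.0027, -0.0007, 0.0738] rot [0.34, -0.0, -0.11] t 6.9 q [0.27, 0.23, 2.13, -0.05, 0.54, 0.13]
```

```bash
python3 -m jog '{"linear":[[0.003,0,0.02],[0.003,0,0.04],[0.003,0,0.06],[0.003,0,0.074],[0.003,0,0.074],[0.003,0,0.074]],"rotation":[[0,0,0],[0,0,0],[0,0,0],[0,0,0],[0,0,0],[0,0,0]],"gripper":[0,0,0,0,0,0]}'
python3 - <<'E'
from fit import *
C=np.array([.458,.191,0]);Z=Rn.from_euler('z',10.4,degrees=True); Rt=orient(10.4,14)
to(C+Z.apply([-.049,0,.045]),Rt,.0145)
i=optics.camera_info("wrist"); p,d=optics.read_camera("wrist"); cv2.imwrite("pics/place.png",p[:,:,::-1])
P=cloud("wrist",d,i).reshape(-1,3)
m=(P[:,2]>.095)&(P[:,2]<.114)&(np.hypot(P[:,0]-.458,P[:,1]-.191)<.1); print("bar",rect(P[m]))
E
```

```text
t: 7.5
tool_pos: [0.4059, 0.181, 0.059]
eef_rot: [-3.09, -0.278, -0.377]
wrist_force: [0.1, -1.0, -1.1]
finger_gap: 0.0249
lin [0.0005, -0.0005, 0.0001] rot [0.33, 0.12, -0.07] t 7.5 q [0.26, 0.41, 2.16, -0.08, 0.33, 0.15]
bar (array([431.1, 211.6]), array([112.7,  70.5]), 49.1, 26556)
```

View pics/place.png

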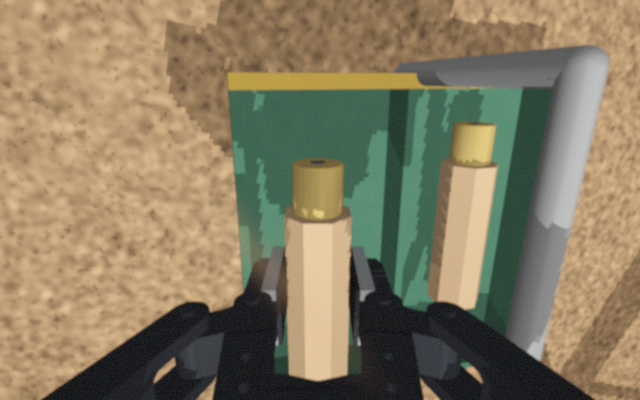

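The picture shows the handle (318,290) over the front lane, between the wall (235) and the rib (400). The bar at right (570,200) is clear of the linkage, so I release.

```bash
python3 -m jog '{"linear":[[0,0,0.005],[0,0,0.005],[0,0,0.005],[0,0,0.005],[0,0,0.005],[0,0,0.005],[0,0,0.005],[0,0,-0.02],[0,0,-0.05],[0,0,-0.08],[0,0,-0.12],[0,0,-0.16],[0,0,-0.16],[0,0,-0.16]],"rotation":[[0,0,0],[0,0,0],[0,0,0],[0,0,0],[0,0,0],[0,0,0],[0,0,0],[0,0,0],[0,0,0],[0,0,0],[0,0,0],[0,0,0],[0,0,0],[0,0,0]],"gripper":[0,0,0.035,0.035,0.035,0.035,0.035,0.035,0.035,0.035,0.035,0.035,0.035,0.035]}'
python3 - <<'E'
from h import *
i=optics.camera_info("wrist"); p,d=optics.read_camera("wrist"); cv2.imwrite("pics/after.png",p[:,:,::-1]); P=cloud("wrist",d,i).reshape(-1,3)
near=np.hypot(P[:,0]-.458,P[:,1]-.191)<.13
m=near&(P[:,2]>.098)&(P[:,2]<.115); print("bar",rect(P[m]))
to([.458,.191,.2],orient(10.4,20),.003)
E
```

```text
t: 8.95
tool_pos: [0.3689, 0.1751, 0.2151]
eef_rot: [-3.089, -0.278, -0.381]
wrist_force: [-0.8, -0.7, -0.4]
finger_gap: 0.0348
bar (array([455.6, 199.9]), array([ 10.6, 153.1]), 10.3, 2863)
lin [0.0846, 0.0, 0.0324] rot [0.33, 6.11, -0.08] t 9.0 q [0.28, 0.06, 2.04, -0.04, 0.8, 0.12]
```

View pics/after.png

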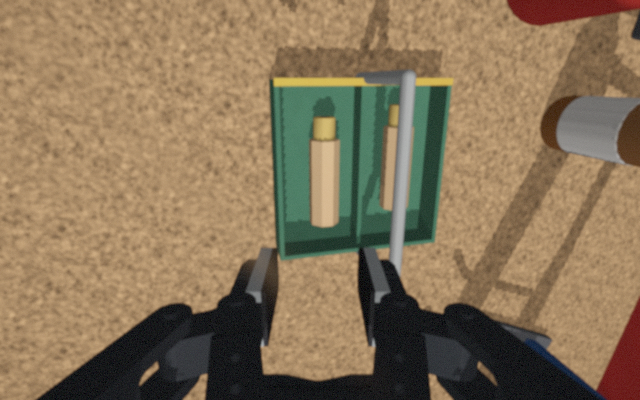

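The picture shows both handles flat in their lanes with ferrules to the yellow end; the loose one is at (325,180). Next I grasp the bar at 20° tilt.

```bash
python3 - <<'E'
from fit import *
Rt=orient(10.4,20); c=np.array([.458,.191,.104])
to(c-Rt[:,2]*.07,Rt,.003); to(c,Rt,.003)
S=np.array([.607,-.157,0]);Z=Rn.from_euler('z',-14,degrees=True);R2=orient(-14,24)
for x,z in((-.16,.29),(-.008,.288),(-.008,.25)): print((S+Z.apply([x,0,z])).round(4),ik(S+Z.apply([x,0,z]),R2,.003))
print(ik(c+[0,0,.19],Rt,.003))
E
```

```text
lin [0.0541, -0.0, 0.056] rot [0.33, 6.11, -0.08] t 9.0 q [0.28, 0.06, 2.04, -0.04, 0.8, 0.12]
lin [0.0616, -0.0005, 0.1256] rot [0.33, 6.11, -0.08] t 9.0 q [0.28, 0.06, 2.04, -0.04, 0.8, 0.12]
[ 0.4518 -0.1183  0.29  ] ([-0.48, -0.01, 1.91, 0.13, 0.83, -0.31], np.float64(0.0), np.float64(0.0))
[ 0.5992 -0.1551  0.288 ] ([-0.41, 0.29, 1.57, 0.09, 0.87, -0.21], np.float64(0.0), np.float64(0.0))
[ 0.5992 -0.1551  0.25  ] ([-0.41, 0.32, 1.63, 0.09, 0.78, -0.22], np.float64(0.0), np.float64(0.0))
([0.26, 0.09, 1.79, -0.03, 0.92, 0.09], np.float64(0.0), np.float64(0.0))
```

```bash
python3 -m jog '{"linear":[[0.03,0,0.01],[0.054,0,0.035],[0.054,0,0.056],[0.058,0,0.085],[0.0615,0,0.11],[0.0615,0,0.1255],[0.0615,0,0.1255],[0.0615,0,0.1255],[0.0615,0,0.1255]],"rotation":[[0,3,0],[0,6,0],[0,6,0],[0,6,0],[0,6,0],[0,6,0],[0,6,0],[0,6,0],[0,6,0]],"gripper":[0.035,0.035,0.035,0.035,0.035,0.035,0.035,0.035,0.035]}'
python3 -c "
from h import *
to([.458,.191,.104],orient(10.4,20),.003)
p,d=optics.read_camera('wrist'); cv2.imwrite('pics/bar.png',p[:,:,::-1])"
```

```text
t: 9.9
tool_pos: [0.4572, 0.1905, 0.1076]
eef_rot: [-3.057, -0.275, -0.537]
wrist_force: [0.2, 0.1, 1.2]
finger_gap: 0.0354
lin [-0.0004, -0.0004, 0.0007] rot [0.33, 0.09, -0.06] t 9.9 q [0.26, 0.36, 2.06, -0.09, 0.38, 0.16]
```

View pics/bar.png

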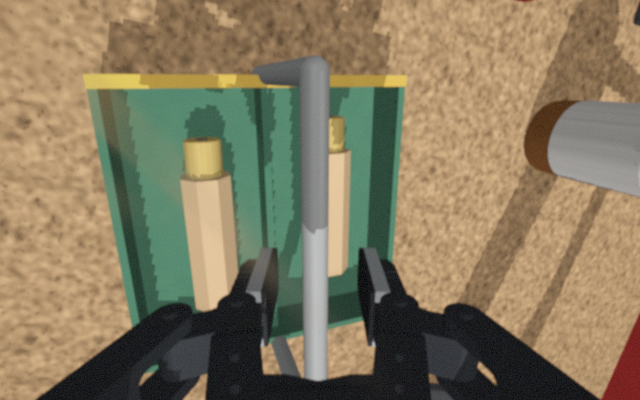

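The bar (315,300) lies centred between the pads (265 to 375). Now I close and lift.

```bash
python3 -m jog '{"linear":[[0,0,0],[0,0,0],[0,0,0],[0,0,0],[0,0,0],[0,0,0],[0.003,0,-0.0095],[0.009,0,-0.024],[0.017,0,-0.047],[0.027,0,-0.075],[0.038,0,-0.103],[0.048,0,-0.131],[0.058,0,-0.16],[0.065,0,-0.1785],[0.065,0,-0.1785],[0.065,0,-0.1785]],"rotation":[[0,0,0],[0,0,0],[0,0,0],[0,0,0],[0,0,0],[0,0,0],[0,0,0],[0,0,0],[0,0,0],[0,0,0],[0,0,0],[0,0,0],[0,0,0],[0,0,0],[0,0,0],[0,0,0]],"gripper":[0,0,0,0,0,0,0,0,0,0,0,0,0,0,0,0]}' 60
python3 - <<'E'
from fit import *
S=np.array([.607,-.157,0]);Z=Rn.from_euler('z',-14,degrees=True)
to(S+Z.apply([-.16,0,.292]),orient(-14,20),.003)
to(S+Z.apply([-.16,0,.292]),orient(-14,24),.003)
E
```

```text
t: 11.55
tool_pos: [0.4566, 0.1913, 0.2963]
eef_rot: [-3.058, -0.275, -0.534]
wrist_force: [-0.9, 0.4, -5.8]
finger_gap: 0.0081
lin [-0.0582, 0.3033, -0.0177] rot [-7.97, 0.15, 22.89] t 11.55 q [0.26, 0.09, 1.79, -0.04, 0.93, 0.1]
lin [-0.0584, 0.3032, -0.0177] rot [-8.77, 4.09, 22.6] t 11.55 q [0.26, 0.09, 1.79, -0.04, 0.93, 0.1]
```

```bash
python3 -m jog '{"linear":[[-0.0015,0.0075,-0.0004],[-0.0045,0.0225,-0.0013],[-0.0085,0.045,-0.0026],[-0.0135,0.07,-0.004],[-0.019,0.1,-0.0058],[-0.025,0.13,-0.0076],[-0.031,0.16,-0.0093],[-0.0365,0.19,-0.011],[-0.0425,0.22,-0.0128],[-0.047,0.245,-0.0143],[-0.051,0.265,-0.0155],[-0.0545,0.283,-0.0165],[-0.057,0.296,-0.0173],[-0.0582,0.3033,-0.0177],[-0.0582,0.3033,-0.0177],[-0.0582,0.3033,-0.0177]],"rotation":[[-0.2,0,0.57],[-0.6,0,1.7],[-1.2,0,3.4],[-1.84,0,5.28],[-2.63,0,7.55],[-3.42,0,9.81],[-4.2,0.1,12.1],[-4.99,0.1,14.34],[-5.78,0.1,16.6],[-6.44,0.1,18.5],[-6.96,0.15,20],[-7.44,0.15,21.4],[-7.8,0.15,22.3],[-7.97,0.15,22.9],[-7.97,0.15,22.9],[-7.97,0.15,22.9]],"gripper":[0,0,0,0,0,0,0,0,0,0,0,0,0,0,0,0]}'
python3 - <<'E'
from fit import *
S=np.array([.607,-.157,0]);Z=Rn.from_euler('z',-14,degrees=True)
for x,z in((-.16,.292),(-.008,.289),(-.008,.25)): to(S+Z.apply([x,0,z]),orient(-14,24),.003)
for c in("top","scene"):
    p,d=optics.read_camera(c); i=optics.camera_info(c); cv2.imwrite(f"pics/{c}5.png",p[:,:,::-1]); V=cloud(c,d,i); q=p.astype(int)
    m=(q[...,0]>150)&(q[...,1]<80)&(q[...,2]<80)&(V[...,2]>.2)&(V[...,2]<.3)&(V[...,0]>.5)&(V[...,1]<.1)
    n,l,s,ce=cv2.connectedComponentsWithStats(m.astype(np.uint8))
    for k in range(1,n): print(c,"red",s[k].tolist(),np.nanmedian(V[l==k],0).round(3))
p,d=optics.read_camera("wrist"); i=optics.camera_info("wrist"); V=cloud("wrist",d,i)
np.savez("/tmp/w5.npz",p=p,W=V); cv2.imwrite("pics/w5.png",p[:,:,::-1])
E
```

```text
t: 13.15
tool_pos: [0.4513, -0.1174, 0.2953]
eef_rot: [3.031, -0.373, 0.536]
wrist_force: [0.8, 0.1, -5.5]
finger_gap: 0.0078
lin [-0.0007, 0.0008, 0.0003] rot [-0.08, 3.95, -0.03] t 13.15 q [-0.47, 0.02, 1.86, 0.1, 0.92, -0.27]
lin [0.141, 0.0008, 0.0553] rot [-0.08, 3.95, -0.03] t 13.15 q [-0.47, 0.02, 1.86, 0.1, 0.92, -0.27]
lin [0.1276, 0.0009, 0.0919] rot [-0.08, 3.95, -0.03] t 13.15 q [-0.47, 0.02, 1.86, 0.1, 0.92, -0.27]
top red [370, 159, 2, 3, 6] [ 0.581 -0.108  0.272]
top red [396, 165, 3, 3, 7] [ 0.563 -0.186  0.27 ]
scene red [293, 203, 5, 5, 16] [ 0.583 -0.11   0.27 ]
scene red [259, 213, 5, 4, 15] [ 0.565 -0.188  0.27 ]
```

View pics/w5.png

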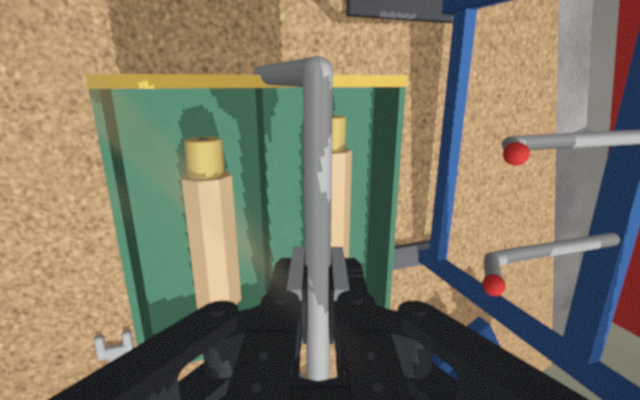

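The wrist picture shows the carrier held level with both handles in place, and the red prong tips at (515,152) and (494,286). I use its depth to check the rack frame.

```bash
python3 - <<'E'
from h import *
z=np.load("/tmp/w5.npz"); W=z["W"];q=z["p"].astype(int)
S=np.array([.607,-.157,0]);Z=Rn.from_euler('z',-14,degrees=True).as_matrix()
m=(q[...,0]>140)&(q[...,1]<70)&(q[...,2]<70)&(W[...,2]>.2)&(W[...,2]<.3)
n,l,s,ce=cv2.connectedComponentsWithStats(m.astype(np.uint8))
for k in range(1,n):
    if s[k,4]>20: print(s[k].tolist(),((np.nanmedian(W[l==k],0)-S)@Z).round(4))
G=(W-S)@Z
for lo in (-.03,-.01,.01,.03,.05):
    for sg in (1,-1):
        m=(abs(G[...,1]-sg*.04)<.02)&(G[...,0]>lo)&(G[...,0]<lo+.02)&(G[...,2]>.2)&(G[...,2]<.29)
        if m.sum()>3: print(lo,sg,m.sum(),np.nanmedian(G[m],0).round(4),np.nanpercentile(G[m][:,2],95).round(4))
m=(q[...,1]>q[...,0]+20)&(W[...,2]>.19)&(W[...,2]<.28); print("green z",np.nanpercentile(G[m][:,2],[50,90,98]).round(3))
E
```

```text
[508, 143, 21, 22, 247] [-0.04    0.0438  0.2701]
[486, 277, 18, 18, 204] [-0.0394 -0.0353  0.2701]
-0.03 1 107 [-0.0214  0.047   0.2475] 0.2555
-0.03 -1 280 [-0.0211 -0.0328  0.249 ] 0.2605
-0.01 1 300 [0.0018 0.0449 0.2444] 0.2457
-0.01 -1 323 [-0.     -0.0343  0.244 ] 0.2455
0.01 1 365 [0.02   0.0437 0.2449] 0.2462
0.01 -1 326 [ 0.02   -0.0345  0.2445] 0.2462
0.03 1 352 [0.0395 0.0437 0.246 ] 0.2475
0.03 -1 299 [ 0.04   -0.0346  0.2458] 0.2473
0.05 1 320 [0.0599 0.0437 0.2472] 0.2485
0.05 -1 280 [ 0.0596 -0.0346  0.247 ] 0.2485
green z [0.193 0.238 0.253]
```

```bash
python3 -m jog '{"linear":[[0.004,-0.001,0.001],[0.012,-0.003,0.004],[0.024,-0.003,0.009],[0.038,-0.003,0.0145],[0.053,-0.003,0.02],[0.068,-0.003,0.026],[0.083,-0.003,0.032],[0.098,-0.003,0.038],[0.112,-0.003,0.0435],[0.125,-0.003,0.0485],[0.135,-0.003,0.0525],[0.141,-0.003,0.055],[0.143,-0.003,0.056],[0.143,-0.003,0.056],[0.143,-0.003,0.056]],"rotation":[[0,0,0],[0,0.5,0],[0,1,0],[0,1.5,0],[0,2,0],[0,2.5,0],[0,3,0],[0,3.5,0],[0,4,0],[0,4,0],[0,4,0],[0,4,0],[0,4,0],[0,4,0],[0,4,0]],"gripper":[0,0,0,0,0,0,0,0,0,0,0,0,0,0,0]}'
python3 - <<'E'
from fit import *
S=np.array([.607,-.157,0]);Z=Rn.from_euler('z',-14,degrees=True)
to(S+Z.apply([-.006,.004,.250]),orient(-14,24),.003)
for c in("wrist","scene"):
    p,d=optics.read_camera(c); cv2.imwrite(f"pics/{c}6.png",p[:,:,::-1])
a=cv2.imread("pics/wrist6.png"); b=cv2.resize(cv2.imread("pics/scene6.png")[110:310,190:410],None,fx=2,fy=2)
cv2.imwrite("pics/c6.png",cv2.resize(np.hstack([a,b[:400]]),None,fx=.74,fy=.74))
E
```

```text
t: 14.8
tool_pos: [0.6009, -0.1519, 0.2923]
eef_rot: [3.002, -0.369, 0.641]
wrist_force: [-0.5, 0.8, -6.0]
finger_gap: 0.008
lin [-0.0162, -0.0005, 0.0361] rot [-0.05, -0.09, -0.03] t 14.8 q [-0.4, 0.29, 1.57, 0.08, 0.88, -0.2]
```

View pics/c6.png

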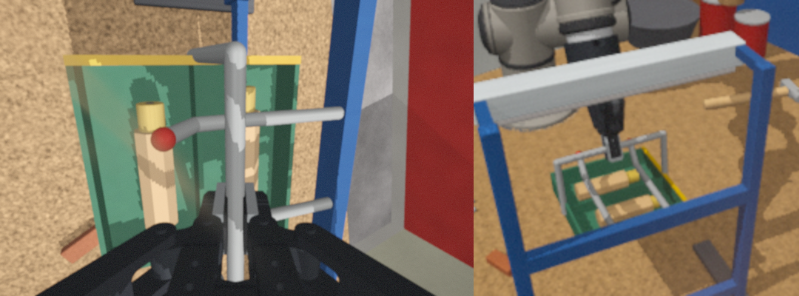

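The bar (235,130 in the left half) is behind the red tip (163,138) and above both prongs. Now I lower it.

```bash
python3 -m jog '{"linear":[[-0.004,0,0.009],[-0.0085,0,0.019],[-0.012,0,0.027],[-0.0145,0,0.033],[-0.016,0,0.036],[-0.016,0,0.036],[-0.016,0,0.036]],"rotation":[[0,0,0],[0,0,0],[0,0,0],[0,0,0],[0,0,0],[0,0,0],[0,0,0]],"gripper":[0,0,0,0,0,0,0]}'
python3 -c "
from h import *
to([.6022,-.1517,.25],orient(-14,24),.003)"
```

```text
t: 15.6
tool_pos: [0.6016, -0.1522, 0.2533]
eef_rot: [3.001, -0.369, 0.643]
wrist_force: [-0.8, 0.9, -2.1]
finger_gap: 0.0079
lin [-0.001, -0.0006, 0.0002] rot [-0.04, -0.17, -0.03] t 15.6 q [-0.4, 0.32, 1.63, 0.09, 0.78, -0.21]
```

```bash
python3 -m jog '{"linear":[[-0.0005,0,0.001],[-0.0005,0,0.001],[-0.0005,0,0.001],[-0.0005,0,0.001],[-0.0005,0,0.001],[-0.0005,0,0.001],[-0.0005,0,0.001],[-0.0005,0,0.001],[-0.0005,0,0.001],[-0.0005,0,0.001]],"rotation":[[0,0,0],[0,0,0],[0,0,0],[0,0,0],[0,0,0],[0,0,0],[0,0,0],[0,0,0],[0,0,0],[0,0,0]],"gripper":[0,0,0.012,0.014,0.018,0.022,0.026,0.03,0.03,0.03]}'
python3 -c "
from h import *
for c in('wrist','scene'):
    p,d=optics.read_camera(c); cv2.imwrite(f'pics/{c}7.png',p[:,:,::-1])
a=cv2.imread('pics/wrist7.png'); b=cv2.resize(cv2.imread('pics/scene7.png')[110:310,190:410],None,fx=2,fy=2)
cv2.imwrite('pics/c7.png',cv2.resize(np.hstack([a,b[:400]]),None,fx=.74,fy=.74))"
```

```text
t: 16.6
tool_pos: [0.6013, -0.1521, 0.2518]
eef_rot: [3.002, -0.369, 0.641]
wrist_force: [0.1, 0.8, 0.3]
finger_gap: 0.03
```

View pics/c7.png

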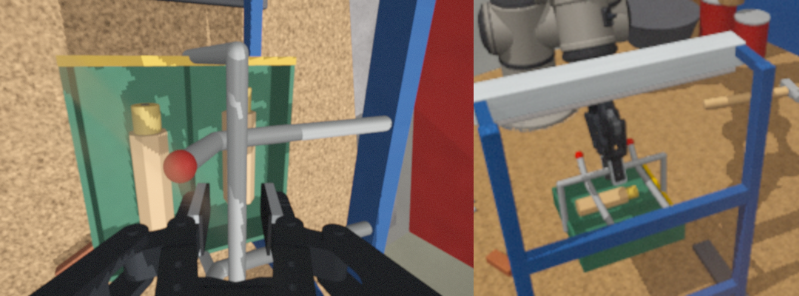

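The bar now rests on both prongs, free between the open pads, and the wrist force is about 0. I retreat.

```bash
python3 -m jog '{"linear":[[0,0,-0.01],[0,0,-0.025],[0,0,-0.04],[0,0,-0.055],[-0.01,0,-0.07],[-0.035,0,-0.08],[-0.07,0,-0.095],[-0.11,0,-0.115],[-0.15,0,-0.13],[-0.15,0,-0.13],[-0.15,0,-0.13],[-0.15,0,-0.13]],"rotation":[[0,0,0],[0,0,0],[0,0,0],[0,0,0],[0,0,0],[0,0,0],[0,0,0],[0,0,0],[0,0,0],[0,0,0],[0,0,0],[0,0,0]],"gripper":[0.03,0.03,0.03,0.03,0.03,0.03,0.03,0.03,0.03,0.03,0.03,0.03]}'
python3 - <<'E'
from h import *
S=np.array([.607,-.157,0]);Z=Rn.from_euler('z',-14,degrees=True).as_matrix()
for k in range(2):
    i=optics.camera_info("wrist"); p,d=optics.read_camera("wrist"); G=(cloud("wrist",d,i)-S)@Z; q=p.astype(int)
    for y0 in(-.065,-.02,.0,.02,.065):
        m=(abs(G[...,1]-y0)<.01)&(abs(G[...,0])<.045)&(G[...,2]>.235)&(G[...,2]<.27); 
        if m.sum()>5: print(y0,m.sum(),np.median(G[m],0).round(4),np.percentile(G[m][:,2],95).round(4))
    m=(abs(G[...,1])<.09)&(abs(G[...,0])<.11)&(G[...,2]>.12)&(G[...,2]<.2)&(q[...,1]>q[...,0]+15)
    A=G[m]; r=A[A[:,2]<.165]
    if len(r)>50: print("floor slope",np.linalg.lstsq(np.c_[r[:,:2],np.ones(len(r))],r[:,2],rcond=None)[0].round(3))
a=p[:,:,::-1]; s,_=optics.read_camera("scene")
b=cv2.resize(np.ascontiguousarray(s[110:310,190:410,::-1]),None,fx=2,fy=2)
cv2.imwrite("pics/c8.png",cv2.resize(np.hstack([a,b]),None,fx=.74,fy=.74)); print(sensors.sense()["wrist_force"])
E
```

```text
t: 17.9
tool_pos: [0.4177, -0.1065, 0.3101]
eef_rot: [3.0, -0.369, 0.644]
wrist_force: [0.2, -1.1, 0.1]
finger_gap: 0.0302
-0.065 378 [-0.0077 -0.0683  0.2518] 0.2548
-0.02 375 [-0.0079 -0.02    0.2525] 0.2548
0.0 404 [-8.000e-03  1.000e-04  2.527e-01] 0.2549
0.02 430 [-0.0079  0.02    0.2525] 0.2549
0.065 511 [-0.008   0.0651  0.2526] 0.255
floor slope [ 0.006 -0.012  0.154]
-0.065 383 [-0.0077 -0.0688  0.2517] 0.2547
-0.02 384 [-0.0079 -0.0198  0.2524] 0.2549
0.0 400 [-8.000e-03  2.000e-04  2.526e-01] 0.255
0.02 430 [-0.0081  0.0203  0.2526] 0.2549
0.065 520 [-0.0081  0.0652  0.2527] 0.255
floor slope [ 0.005 -0.012  0.154]
[0.82554604 0.03616381 0.06102225]
```

View pics/c8.png

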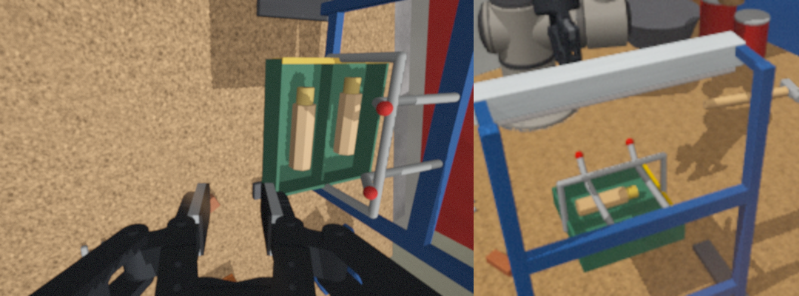

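Bar axis is at z = 0.250 and x = -8 mm, square to the rack. The carrier is level (floor slope about 0.01) and still, both handles are in their lanes, and the robot is clear. I hand the job in.

```bash
python3 -c "
from station import job; print(job.job_done())"
```

```text
the job is handed in; nothing more can be done
None
```

The loose handle is packed in the empty lane with its ferrule to the yellow end, and the carrier hangs by its bar on both prongs. I handed the job in at about 18 s; no verdict was reported.

**How it went:**
- The bar and the wrist's joint limit kept the gripper from laying the handle right down. I let it go about 28 mm above its resting height, at 14° tilt, and the picture afterwards showed it flat in its lane.
- I then gripped the bar at 20° tilt, carried it to the rack and lowered it onto the prongs behind the tips at 24°, clear of the lamp.

**Last checks:**
- **Bar:** it sits 8 mm in front of the seat at 250 mm height, square to the rack.
- **Carrier:** its floor slope is about 0.01, and two readings in a row agreed, so it is still.
- **Handles:** both are in their lanes with ferrules to the yellow end.
- **Robot:** the gripper is well clear, with wrist force near zero.

**Off or not checked:**
- A first 25° approach hit the wrist joint's limit, so I changed it to 14°.
- The close look put the prongs about 4 mm to the side of my first estimate, and I corrected for that.
- I did not re-measure the stone, tin, oil, hammer or spanner at the end. My paths kept well away from them, and no unexpected wrist force showed.

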